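Run the pole shoes up to the core tester and test them

TASK

With the fingertips, push the whole row of four dark steel pole shoes along the tester's channel together until the row is fully home against the end stop with no gaps; then press the red button right down, let it come up again, and take the hand away. Push only: the shoes stay down in the channel and the row stays closed up all the way, none is picked up or fed singly, the button is not pressed before the row is home, and the other parts lying on the bench are left where they are.

Things in the scene. Friction and masses are not known exactly. Their poses are not given: they have to be found in the camera images.
- tester: core tester, fixed: grey steel box (top panel 122 mm above the bench) with an aluminium guide channel coming out of one side. Origin: on the bench, on the channel's centre line, below the end-stop face. y runs level along the channel TOWARDS the stop and box, z up. Box: x -100..100, y 30..200 mm; green lamp at x -20, y 65, meter, terminals: all under 140 mm above the bench.
- channel_end (a point): open outer end of the guide channel, on its centre line at floor level. The channel runs 330 mm from here to the stop; floor 12 mm above the bench; two side walls 3 mm thick, 32 mm apart inside, only 10 mm high above the floor (22 mm above the bench). It sits on a dark wood strip 64 mm wide, 8 mm high. Same axes as the tester.
- stop_face (a point): the end stop: flat end of the rigid steel pole (28 mm wide, 30 mm high) that comes out of the box, with a copper coil around it next to the box. This point is at the foot of its face, on the channel's centre line at floor level, 12 mm above the bench; axes as the tester. Sliding the row takes about 3 to 7 N.
- shoe_1: first (nearest the end stop) of the four loose dark laminated steel pole shoes standing one behind another, touching, in the channel: a block 32 mm long (its y, along the channel), 28 mm wide, 30 mm high, about 0.19 kg, with a brass-coloured band across its top; its upper 20 mm stand proud of the channel walls. Origin: centre of its underside. Fully home its origin is 16 mm before the stop face.
- shoe_2: second of the four loose dark laminated steel pole shoes standing one behind another, touching, in the channel: a block 32 mm long (its y, along the channel), 28 mm wide, 30 mm high, about 0.19 kg, with a brass-coloured band across its top; its upper 20 mm stand proud of the channel walls. Origin: centre of its underside. Fully home its origin is 48 mm before the stop face.
- shoe_3: third of the four loose dark laminated steel pole shoes standing one behind another, touching, in the channel: a block 32 mm long (its y, along the channel), 28 mm wide, 30 mm high, about 0.19 kg, with a brass-coloured band across its top; its upper 20 mm stand proud of the channel walls. Origin: centre of its underside. Fully home its origin is 80 mm before the stop face.
- shoe_4: last (farthest from the end stop, the one to push on) of the four loose dark laminated steel pole shoes standing one behind another, touching, in the channel: a block 32 mm long (its y, along the channel), 28 mm wide, 30 mm high, about 0.19 kg, with a brass-coloured band across its top; its upper 20 mm stand proud of the channel walls. Origin: centre of its underside. Fully home its origin is 112 mm before the stop face.
- test_button_top (a point): centre of the top face of the red push button (28 mm diameter) on the tester's top panel, 144 mm above the bench when up; it stands 10 mm proud of its black collar (44 mm diameter) and moves straight down 6 mm. At x = -20, y = 130 mm in the tester's frame.
- test_button (a joint): travel of the red button: 0 = up, 0.006 m = fully down; it takes about 5 N to hold it fully down and springs back up when let go
- condenser: loose brass condenser can standing upright, 22 mm diameter, 36 mm tall plus a small terminal, with a steel lug at its side; bystander, leave alone. Origin: centre of its underside.
- coil_cap: loose black bakelite coil cap, 56 mm diameter base with two ears (72 mm over them), central tower, 42 mm tall; bystander, leave alone. Origin: centre of its underside.
- spring_retainer: loose steel ring-shaped spring retainer, 44 mm outside diameter, 11 mm high; bystander, leave alone. Origin: centre of its underside.
- pole_piece: loose chunky aluminium U-shaped pole piece, 58 x 40 mm, 44 mm tall; bystander, leave alone. Origin: centre of its underside.
- bush: loose brass bush, 32 mm outside diameter, 28 mm high; bystander, leave alone. Origin: centre of its underside.
- grease_tin: loose blue tin, 56 mm diameter, 45 mm high; bystander, leave alone. Origin: centre of its underside.
- screwdriver: loose screwdriver lying on the bench, 170 mm long, at the far side; bystander, leave alone. Its x axis runs from handle to tip; origin at its underside.
Not all that is in view belongs to the job. What is shaped like the shoe_2 but purple is not meant. Leave any purple look-alike of the shoe_3 alone.

How it is judged:
By the outcome, as a careful person would: the job done as asked, in the order asked, and still so for the second after the job is handed in, with the robot touching nothing.
It also fails if it takes over 42 s, if anything falls off the work surface, if the arm or the gripper's body presses on something with over 40 N, if the wrist force passes 120 N, or if a joint passes its speed limit or range.

ROBOT

A 6-joint arm with a two-finger parallel gripper is mounted at the origin on the work surface. World frame = base frame: x ahead of the robot, y to its left, z up, the work surface at z = 0. Lengths are in m, angles in rad, forces in N, time in s.
With the tool pointing down it reaches from about 0.3 to 0.775 m from the base axis. Payload 14.6 kg.
Tool frame: the origin (TCP) lies midway between the tips of the shut fingers; the grasp point (between the pads) lies 19 mm behind it (ctrl.grip_depth is the z of the grasp point in the tool frame, in m); z points along the fingers, y is the line along which they close (so a half turn about z gives the same grasp; the last joint's range is limited). The gripper opens to 94 mm and grips with 3 to 60 N. Pads are 16 mm wide; open, the fingers measure 119 mm over their backs; the gripper's body (75 mm by 177 mm) begins 78 mm behind the grasp point.
Start: joints at [1.266, 0.3, 1.521, -0, 1.321, -0.067], TCP at [0.13, 0.535, 0.175] pointing down, gripper open.
Joint ranges: [-3.03, 3.03], [-0.79, 2.21], [0.23, 2.52], [-1.04, 4.18], [0, 3.07], [-2.55, 2.55]. Speed limits (rad/s): [2.22, 2.22, 2.57, 3.14, 3.14, 3.14].

INTERFACE

Orientations are given as [roll, pitch, yaw] about the fixed x, y, z axes, in that order (R = Rz(yaw) Ry(pitch) Rx(roll)).
In Python, from station import ctrl gives the robot as it stands. The module is installed in compiled form; this text tells all that it offers.
- The arm moves only by the tool carry_out, never from a script. Its argument "commands" is a list of rows, each a list of 3 entries, a list of its own where there are three numbers: the closure, from 0 (fully open) to 1 (shut), then the shift along the tool's x, y, z in mm, then the turn, a rotation vector about the tool's x, y, z in rad. In form: [[gripper, [tx, ty, tz], [wx, wy, wz]], ...]. A call has 1 to 10 rows; each row shifts and turns the commanded pose from where the row before left it, along the tool's axes as they then stand; what a row does not reach is not made up. A row lasts 1/8 s, in which the tool goes at most 62.5 mm and 10.7 degrees, less where a joint would pass 70% of its speed; a pose out of reach is approached as far as the arm can. A call with a gripper value outside its range is refused whole. The fingers move at their own pace and stop on an object; "squeeze" is the grip in N (left out, the last holds). Time passes only in rows, so rows that do not move let the fingers close. It gives the time, the measured TCP pose, the force, the opening and the grip force at its end, in the units of the state.
- ctrl.get_obs(): the state, without advancing time (a new reading comes with each control period).
- ctrl.camera(name): name is "scene" or "top"; returns a dict with "img" (480x640x3 uint8, blue, green, red), "camera_matrix" (3x3 intrinsics, pixels), "rvec" (rotation vector, rad) and "tvec" (3), from world to camera coordinates, as OpenCV has them. Camera axes: x right, y down, z forward; pixel columns grow to the right and rows downward; lengths in m; the calibration is good to about 2 mm. A picture is of the moment at which its call begins. There is no depth.
- ctrl.hand_in(): hands the job in; it is judged then, once.
Trained networks look in the newest picture that a camera, given by its name, has taken for a name from the list of things; names that differ only in an ending like _2 or _b are one class to them, and where a whole thing is asked for, a point or a joint stands for the part that bears it (a point fixed in the world has none). Each returns a list of dicts, best first, with "score" (0 to 1); they miss things now and then, are a little off and sometimes report something else, mostly with a low value. They report only what shows in the picture. A call takes as long as a camera call. They do not tell look-alikes from the thing itself.
- ctrl.outline_of(thing, camera): "region" (480x640 bool, what is visible of it).
- ctrl.place_of(thing, camera): "at" ([x, y, z] in m, in world coordinates, good to about 4 mm: a listed point, or the origin of a listed thing).
The state is a dict: "time_s": time; "qpos": joint angles; "joint_vel": joint speeds; "tau": joint torques, N m; "ee_pos": TCP position; "eef_rot": TCP orientation; "force": force on the tool from outside, world axes, zero at the start; "moment": the same for the moment, N m; "grip_width": finger opening in m; "grip_force": force on a finger pad.
Only numpy, scipy, OpenCV 4.12 (cv2) and the standard library are available. Lean on these libraries where they do the work, as an engineer would, in place of code of your own. Each camera call takes 0.05 s, during which the arm holds its last target. There are 200 camera calls.

## Working session

There is one attempt and no reset: what is moved stays moved. The work goes in short steps, Python scripts to look and compute and a tool call to move; the robot and the scene stay as the last step left them, time stands still between calls to the robot, and variables do not carry over. Pictures are saved under pics/ and viewed, at most 10 in all, crops included, and the job is handed in when it is done.

Besides the shell and the picture viewer there is one more tool, called after ">>>" as name([rows], argument=value, ...), one row to a line, values as JSON. carry_out: Moves the arm, as the interface text tells. Its arguments: {"type":"object","properties":{"commands":{"type":"array","items":{"type":"array"}},"squeeze":{"type":"number"}},"required":["commands"]}

```bash
mkdir -p pics
cat > h.py <<'E'
import numpy as np, cv2
from station import ctrl
def cam(n):
    c=ctrl.camera(n); return c
def P(c):
    R=cv2.Rodrigues(np.array(c["rvec"],float))[0]
    return np.array(c["camera_matrix"]),R,np.array(c["tvec"],float).reshape(3)
def proj(c,X):
    return cv2.projectPoints(np.array(X,float).reshape(-1,3),np.array(c["rvec"],float),np.array(c["tvec"],float),np.array(c["camera_matrix"],float),None)[0][:,0]
def onz(c,uv,z):
    K,R,t=P(c); d=R.T@np.linalg.inv(K)@np.array([uv[0],uv[1],1.]); o=-R.T@t
    return o+d*(z-o[2])/d[2]
E
python3 - <<'E'
from h import *
for n in("scene","top"):
    c=cam(n); cv2.imwrite(f"pics/{n}0.png",c["img"])
    for th in("tester","channel_end","stop_face","shoe_1","test_button_top"):
        for r in ctrl.place_of(th,n): print(n,th,round(r["score"],2),np.round(r["at"],4),proj(c,r["at"])[0].round(0))
print(ctrl.get_obs())
E
```

```text
scene tester 0.65 [ 0.5229  0.0734 -0.0011] [357. 257.]
scene channel_end 0.57 [ 0.5108 -0.2602  0.0122] [188. 216.]
scene stop_face 0.69 [0.5226 0.0696 0.011 ] [355. 253.]
scene shoe_1 0.89 [ 0.519  -0.0555  0.0135] [290. 238.]
scene shoe_1 0.87 [ 0.6363 -0.253  -0.0022] [168. 273.]
scene shoe_1 0.79 [ 0.519  -0.092   0.0102] [271. 236.]
scene shoe_1 0.77 [ 0.733  -0.1753  0.0028] [188. 326.]
scene shoe_1 0.74 [ 0.6214 -0.1571 -0.0019] [221. 277.]
scene shoe_1 0.73 [ 0.5185 -0.1566  0.0119] [238. 229.]
scene shoe_1 0.69 [ 0.4002 -0.2428 -0.0015] [217. 182.]
scene shoe_1 0.61 [ 0.5125 -0.1206  0.0064] [258. 232.]
scene test_button_top 0.51 [0.5077 0.2014 0.1477] [441. 211.]
top tester 0.97 [ 0.5267  0.0725 -0.0022] [281. 276.]
top channel_end 0.97 [ 0.5087 -0.2594  0.0147] [471. 287.]
top stop_face 0.78 [0.5182 0.0732 0.0155] [280. 280.]
top stop_face 0.7 [ 0.6275 -0.0731  0.002 ] [363. 221.]
top shoe_1 0.82 [ 0.516  -0.1191  0.0119] [390. 282.]
top shoe_1 0.7 [ 0.519  -0.0909  0.0103] [374. 281.]
top shoe_1 0.63 [ 0.5193 -0.0544  0.0102] [353. 280.]
top shoe_1 0.63 [ 0.5185 -0.1553 
[... 190 characters left out ...]
. 277.]
{'time_s': 0.6, 'qpos': array([ 1.26640331e+00,  2.99904128e-01,  1.52098517e+00,  2.51400146e-05,
        1.32071384e+00, -6.66209227e-02]), 'joint_vel': array([-7.48888618e-04, -3.77605639e-04, -1.62029319e-07, -1.32420287e-04,
       -5.76802185e-04, -7.79421939e-04]), 'tau': array([-1.20418874e-03, -5.31484330e+01, -3.52822173e+01,  7.08194613e-02,
        2.13096547e-02, -8.27026179e-05]), 'ee_pos': array([0.12955062, 0.53451728, 0.17494959]), 'eef_rot': array([-3.14158381e+00, -2.50018985e-05,  2.90381434e+00]), 'force': array([-0.41061698,  0.54789284,  0.13684836]), 'moment': array([ 0.00618784, -0.07669067, -0.03150355]), 'grip_force': 0.0, 'grip_width': 0.09420321341547505}
```

View pics/scene0.png

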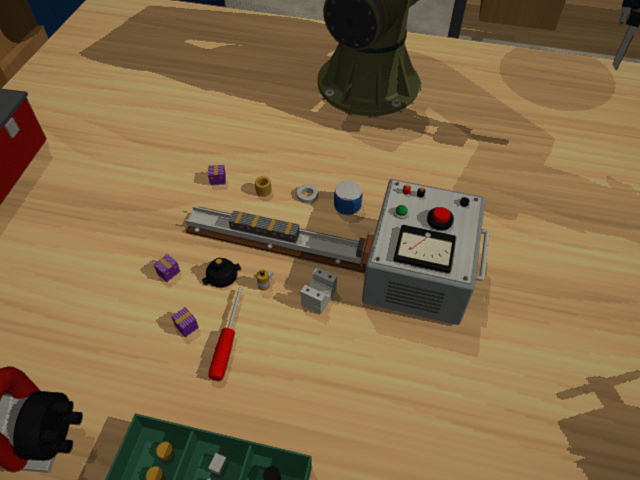

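View pics/top0.png

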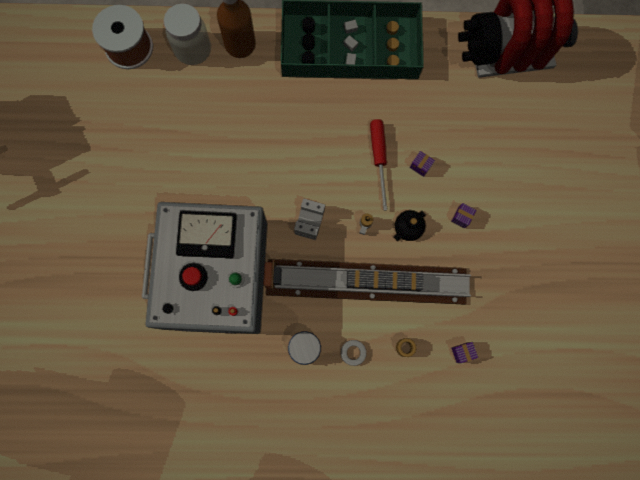

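The scene view shows the box at right, around (430,250), with the channel from (188,216) to (357,257) and the dark row at (230–298, 215–240). The purple look-alikes are at (217,175), (168,268) and (185,321). The top view shows the row at columns 347–422, row 280, and the button at (193,276). I'll check the fit with an overlay.

Run:
```python
from h import *
yaw=-0.035; O=np.array([0.5205,0.0715,0]); ex=np.array([np.cos(yaw),np.sin(yaw),0]); ey=np.array([-np.sin(yaw),np.cos(yaw),0])
W=lambda x,y,z:O+ex*x+ey*y+np.array([0,0,z])
out=[]
for n,(a,b,w,h) in dict(top=(140,200,350,140),scene=(180,170,320,130)).items():
    c=cam(n); s=2.25 if n=="top" else 2.4
    img=cv2.resize(c["img"][b:b+h,a:a+w],None,fx=s,fy=s,interpolation=cv2.INTER_CUBIC)
    def L(pts,col):
        q=((proj(c,pts)-[a,b]+.5)*s).astype(int); cv2.polylines(img,[q],False,col,1,cv2.LINE_AA)
    for x in(-.019,.019): L([W(x,-.33,.022),W(x,-.02,.022)],(0,255,0))
    L([W(-.016,-.33,.012),W(.016,-.33,.012)],(0,255,0))
    L([W(-.014,0,.042),W(.014,0,.042)],(255,0,255))
    for k in range(5): y=-.242+.032*k; L([W(-.014,y,.042),W(.014,y,.042)],(0,255,255))
    L([W(-.02+.014*np.cos(t),.13+.014*np.sin(t),.144) for t in np.linspace(0,6.3,30)],(255,255,0))
    L([W(-.1,.03,.122),W(.1,.03,.122),W(.1,.2,.122),W(-.1,.2,.122),W(-.1,.03,.122)],(0,255,0))
    out.append(cv2.copyMakeBorder(img,0,max(0,0),0,800-img.shape[1],cv2.BORDER_CONSTANT) if img.shape[1]<800 else img[:,:800])
im=np.vstack(out)[:600]; im=np.clip(im.astype(float)*1.3,0,255).astype(np.uint8); print(im.shape); cv2.imwrite("pics/ov.png",im)
```

```text
(600, 800, 3)
```

View pics/ov.png

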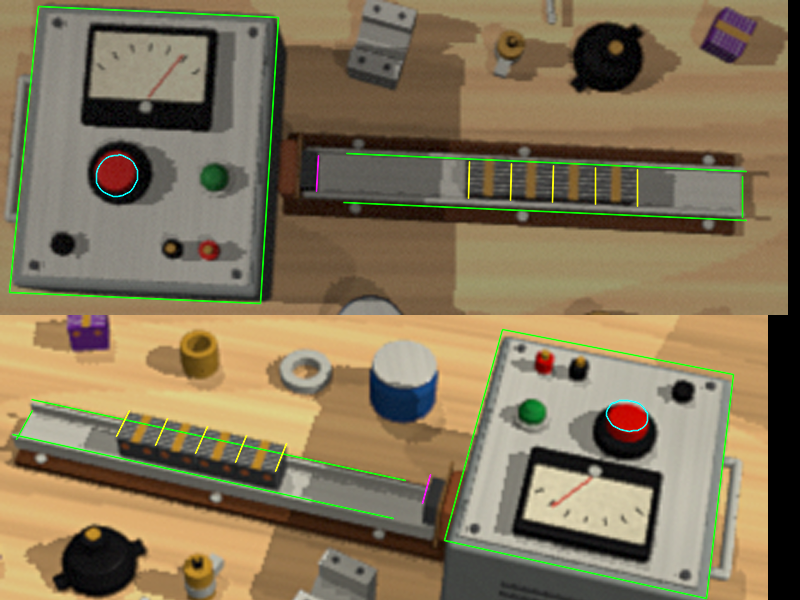

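The overlay fits within about 1–2 mm: the row's rear face is at local y ≈ −242 mm, and the stop and button outlines match. Next I turn the tool square to the channel, shut the fingers and fly over.

>>> carry_out([
  [1,[0,0,0],[0,0,0.171]],
  [1,[0,0,0],[0,0,0.171]],
  [1,[0,0,0],[0,0,0.171]],
  [1,[0,0,0],[0,0,0.171]],
  [1,[0,0,0],[0,0,0.171]],
  [1,[0,0,0],[0,0,0.171]],
  [1,[0,0,0],[0,0,0.171]],
  [1,[0,0,0],[0,0,0.171]],
], squeeze=20)

```text
time_s: 1.7
ee_pos: [0.1296, 0.5345, 0.1749]
eef_rot: [3.142, 0.0, 1.53]
force: [0.6, -0.2, 1.1]
grip_width: 0.0173
grip_force: 0.0
```

>>> carry_out([
  [1,[-36.5,20.4,0],[0,0,0]],
  [1,[-36.5,20.4,0],[0,0,0]],
  [1,[-36.5,20.4,0],[0,0,0]],
  [1,[-36.5,20.4,0],[0,0,0]],
  [1,[-36.5,20.4,0],[0,0,0]],
  [1,[-36.5,20.4,0],[0,0,0]],
  [1,[-36.5,20.4,0],[0,0,0]],
  [1,[-36.5,20.4,0],[0,0,0]],
  [1,[-36.5,20.4,0],[0,0,0]],
  [1,[-36.5,20.4,0],[0,0,0]],
])

```text
time_s: 2.95
ee_pos: [0.3211, 0.1614, 0.1752]
eef_rot: [3.141, -0.0, 1.536]
force: [0.2, 0.4, -0.3]
grip_width: 0.0004
grip_force: 0.0
```

>>> carry_out([
  [1,[-36.5,20.4,0],[0,0,0]],
  [1,[-36.5,20.4,0],[0,0,0]],
  [1,[-36.5,20.4,0],[0,0,0]],
  [1,[-36.5,20.4,0],[0,0,0]],
  [1,[-36.5,20.4,0],[0,0,0]],
  [1,[-36.5,20.4,0],[0,0,0]],
  [1,[-36.5,20.4,0],[0,0,0]],
  [1,[-36.5,20.4,0],[0,0,0]],
  [1,[-36.5,20.4,0],[0,0,0]],
  [1,[-36.5,20.4,0],[0,0,0]],
])

```text
time_s: 4.2
ee_pos: [0.5123, -0.2107, 0.175]
eef_rot: [3.141, 0.0, 1.536]
force: [0.5, 0.4, 0.1]
grip_width: 0.0006
grip_force: 0.0
```

>>> carry_out([
  [1,[0,0,25],[0,0,0]],
  [1,[0,0,25],[0,0,0]],
  [1,[0,0,25],[0,0,0]],
  [1,[0,0,25],[0,0,0]],
  [1,[0,0,20],[0,0,0]],
  [1,[0,0,15],[0,0,0]],
  [1,[0,0,10],[0,0,0]],
  [1,[0,0,3],[0,0,0]],
  [1,[0,0,0],[0,0,0]],
])

```text
time_s: 5.32
ee_pos: [0.512, -0.2094, 0.0273]
eef_rot: [3.141, 0.0, 1.536]
force: [-0.2, -0.0, -0.2]
grip_width: 0.0003
grip_force: 0.0
```

Run:
```python
from h import *
out=[]
for n,(a,b,w,h) in dict(top=(270,220,220,110),scene=(160,140,220,110)).items():
    c=cam(n); out.append(cv2.resize(c["img"][b:b+h,a:a+w],None,fx=2.7,fy=2.7,interpolation=cv2.INTER_CUBIC))
cv2.imwrite("pics/down.png",np.vstack(out)); o=ctrl.get_obs(); print(o["ee_pos"],o["force"])
```

```text
[ 0.5120683  -0.20947627  0.02752262] [ 0.09306842 -0.1778356   0.54248635]
```

View pics/down.png

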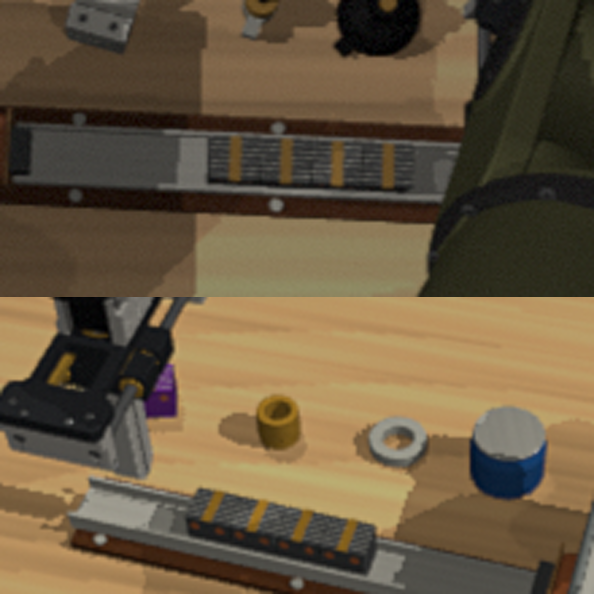

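Run:
```python
from h import *
c=cam("scene"); t=ctrl.get_obs()["ee_pos"]
for d in [(0,0,0),(.0125,.008,0),(-.0125,.008,0),(.0125,-.008,0),(.0125,.008,.09),(0,0,.097),(.088,.037,.097),(.088,-.037,.097),(-.088,.037,.097)]: print(d,proj(c,t+np.array(d))[0].round(0))
im=cv2.resize(c["img"][50:240,100:300],None,fx=3,fy=3,interpolation=cv2.INTER_CUBIC)
cv2.imwrite("pics/d2.png",im)
```

```text
(0, 0, 0) [212. 216.]
(0.0125, 0.008, 0) [214. 222.]
(-0.0125, 0.008, 0) [218. 212.]
(0.0125, -0.008, 0) [206. 220.]
(0.0125, 0.008, 0.09) [206. 189.]
(0, 0, 0.097) [204. 180.]
(0.088, 0.037, 0.097) [206. 221.]
(0.088, -0.037, 0.097) [165. 213.]
(-0.088, 0.037, 0.097) [240. 150.]
```

View pics/d2.png

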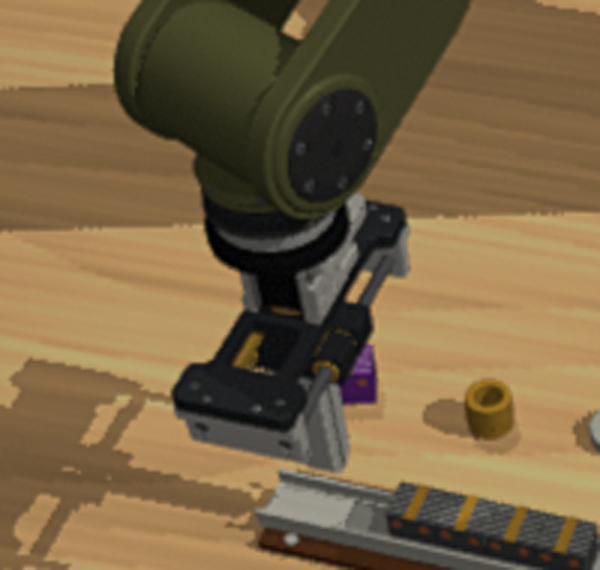

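The finger seems to end at about (214,205), but I predicted (214,222). I'll check this before pushing.

Run:
```python
from h import *
c=cam("scene"); K,R,t=P(c); print("campos",-R.T@t, "base",proj(c,[[0,0,0],[0,0,.1]]).round(0)); o=ctrl.get_obs(); print(o["qpos"],o["ee_pos"])
im=cv2.resize(c["img"][160:240,170:270],None,fx=7,fy=7,interpolation=cv2.INTER_NEAREST)
tt=o["ee_pos"]
for d in [(x,y,0) for x in(-.0125,.0125) for y in(-.008,.008)]:
    u=proj(c,tt+np.array(d))[0]; cv2.circle(im,tuple(int(v) for v in ((u-[170,160]+.5)*7)),3,(0,255,0),-1)
cv2.imwrite("pics/d3.png",im)
```

```text
campos [1.14245412 0.1428897  0.84268138] base [[368.  83.]
 [371.  47.]]
[-4.54503018e-01  4.72024511e-01  1.65354013e+00 -1.32306969e-05
  1.01531959e+00 -4.19494151e-01] [ 0.51196789 -0.20942652  0.02739371]
```

View pics/d3.png

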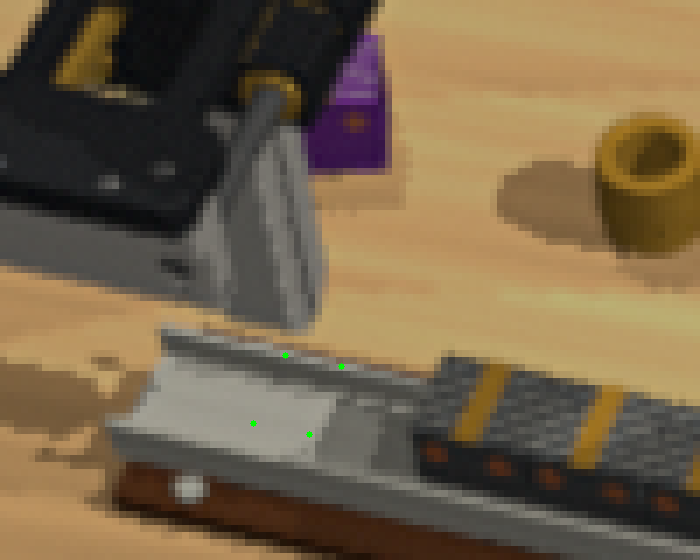

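The image suggests the fingertips may be higher than reported. A gentle forward probe will show it: if the report is right, contact comes at y ≈ −0.178.

>>> carry_out([
  [1,[5,0,0],[0,0,0]],
  [1,[5,0,0],[0,0,0]],
  [1,[5,0,0],[0,0,0]],
  [1,[5,0,0],[0,0,0]],
  [1,[4,0,0],[0,0,0]],
  [1,[3,0,0],[0,0,0]],
  [1,[3,0,0],[0,0,0]],
  [1,[3,0,0],[0,0,0]],
  [1,[3,0,0],[0,0,0]],
])

```text
time_s: 6.65
ee_pos: [0.513, -0.1732, 0.0269]
eef_rot: [-3.142, -0.0, 1.536]
force: [0.7, -0.1, -0.5]
grip_width: 0.0002
grip_force: 0.0
```

Run:
```python
from h import *
c=cam("scene"); o=ctrl.get_obs(); print(o["ee_pos"],o["force"])
im=cv2.resize(c["img"][150:250,180:300],None,fx=5,fy=5,interpolation=cv2.INTER_NEAREST)
tt=o["ee_pos"]
for d in [(x,y,0) for x in(-.0125,.0125) for y in(-.008,.008)]:
    u=proj(c,tt+np.array(d))[0]; cv2.circle(im,tuple(int(v) for v in ((u-[180,150]+.5)*5)),3,(0,255,0),-1)
cv2.imwrite("pics/d4.png",im)
```

```text
[ 0.51301302 -0.17289614  0.02693966] [ 0.97476832 -0.01862825  0.69676683]
```

View pics/d4.png

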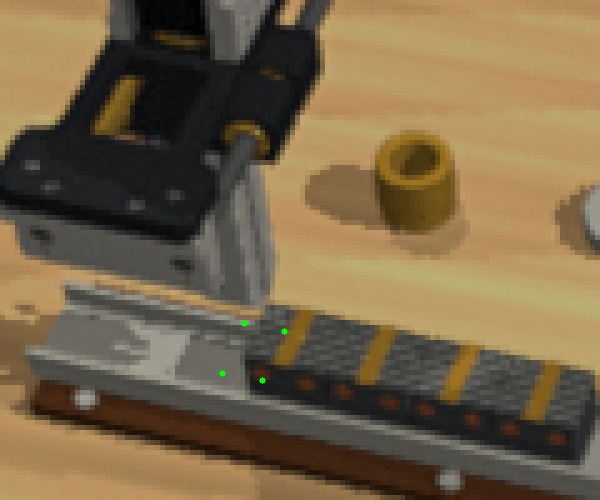

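There was no contact, and the picture shows the tip above the shoes at (233,211), with its shadow on the channel floor. So the tip really is about 4 cm higher than reported. I'll back off and lower it under guard.

>>> carry_out([
  [1,[-15,0,0],[0,0,0]],
  [1,[-15,0,0],[0,0,0]],
  [1,[-10,0,0],[0,0,0]],
  [1,[0,0,5],[0,0,0]],
  [1,[0,0,5],[0,0,0]],
  [1,[0,0,0],[0,0,0]],
])

```text
time_s: 7.45
ee_pos: [0.5113, -0.2129, 0.0163]
eef_rot: [-3.141, -0.0, 1.536]
force: [0.4, 0.7, -0.3]
grip_width: 0.0003
grip_force: 0.0
```

Run:
```python
from h import *
c=cam("scene"); o=ctrl.get_obs(); print(o["ee_pos"],o["force"],o["moment"],o["qpos"],o["eef_rot"])
# tip height from probe picture: corner pixel (233,211) at TCP (.513,-.173)
for h in (.03,.05,.06,.07,.08): print(h,onz(c,(233,211),h)-np.array([.0125,.008,0]))
```

```text
[ 0.51153739 -0.21296309  0.01668507] [-0.29580494  0.58830093  0.75405669] [-0.05650211  0.07957318  0.00795414] [-4.60609461e-01  4.90184021e-01  1.65544190e+00  2.73558705e-05
  9.96513646e-01 -4.25967465e-01] [-3.14110410e+00 -2.46895091e-04  1.53613940e+00]
0.03 [ 0.48053175 -0.1817556   0.03      ]
0.05 [ 0.49651397 -0.17396299  0.05      ]
0.06 [ 0.50450507 -0.17006669  0.06      ]
0.07 [ 0.51249618 -0.16617039  0.07      ]
0.08 [ 0.52048729 -0.16227408  0.08      ]
```

>>> carry_out([
  [1,[0,0,4],[0,0,0]],
  [1,[0,0,4],[0,0,0]],
  [1,[0,0,2],[0,0,0]],
  [1,[0,0,0],[0,0,0]],
])

```text
time_s: 8.0
ee_pos: [0.5115, -0.2133, 0.0068]
eef_rot: [-3.141, -0.0, 1.536]
force: [-0.5, -0.4, -0.7]
grip_width: 0.0002
grip_force: 0.0
```

>>> carry_out([
  [1,[0,0,4],[0,0,0]],
  [1,[0,0,4],[0,0,0]],
  [1,[0,0,4],[0,0,0]],
  [1,[0,0,3],[0,0,0]],
  [1,[0,0,0],[0,0,0]],
])

```text
time_s: 8.62
ee_pos: [0.5115, -0.2133, -0.0083]
eef_rot: [-3.141, -0.0, 1.536]
force: [0.3, -0.8, 0.1]
grip_width: 0.0006
grip_force: 0.0
```

Run:
```python
from h import *
c=cam("scene"); o=ctrl.get_obs(); print(o["ee_pos"],o["force"])
im=cv2.resize(c["img"][150:250,180:300],None,fx=5,fy=5,interpolation=cv2.INTER_NEAREST)
tt=o["ee_pos"]
for d in [(x,y,.043) for x in(-.0125,.0125) for y in(-.008,.008)]:
    u=proj(c,tt+np.array(d))[0]; cv2.circle(im,tuple(int(v) for v in ((u-[180,150]+.5)*5)),2,(0,255,0),-1)
cv2.imwrite("pics/d5.png",im)
```

```text
[ 0.51161493 -0.21327793 -0.00809506] [ 0.21534015 -0.38660008 -0.30478239]
```

View pics/d5.png

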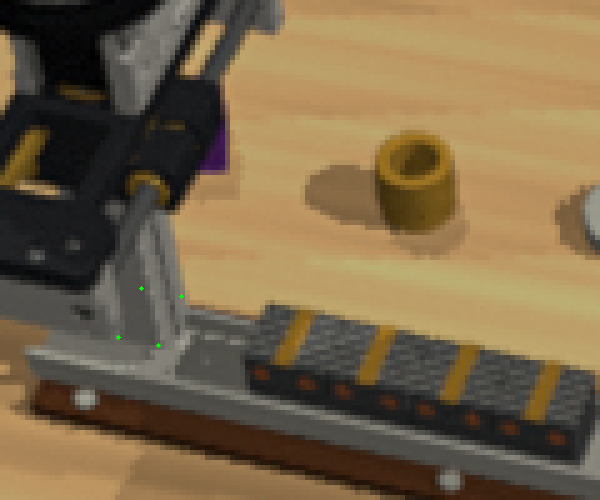

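The finger now stands down at the channel, at about (212–216, 219) in full-image pixels and behind the row. I'll lower it 4 mm more and advance gently to contact.

>>> carry_out([
  [1,[0,0,2],[0,0,0]],
  [1,[0,0,2],[0,0,0]],
  [1,[5,0,0],[0,0,0]],
  [1,[5,0,0],[0,0,0]],
  [1,[5,0,0],[0,0,0]],
  [1,[4,0,0],[0,0,0]],
  [1,[3,0,0],[0,0,0]],
  [1,[2,0,0],[0,0,0]],
])

```text
time_s: 9.68
ee_pos: [0.5125, -0.1891, -0.012]
eef_rot: [-3.142, 0.0, 1.536]
force: [-0.5, -0.4, 0.3]
grip_width: 0.0002
grip_force: 0.0
```

>>> carry_out([
  [1,[2,0,0],[0,0,0]],
  [1,[2,0,0],[0,0,0]],
  [1,[2,0,0],[0,0,0]],
  [1,[2,0,0],[0,0,0]],
])

```text
time_s: 10.18
ee_pos: [0.5127, -0.1812, -0.0121]
eef_rot: [-3.142, 0.0, 1.536]
force: [-0.6, 0.2, -0.0]
grip_width: 0.0008
grip_force: 0.0
```

>>> carry_out([
  [1,[2,0,0],[0,0,0]],
  [1,[2,0,0],[0,0,0]],
  [1,[2,0,0],[0,0,0]],
])

```text
time_s: 10.55
ee_pos: [0.513, -0.1755, -0.012]
eef_rot: [3.141, 0.0, 1.536]
force: [-0.8, -4.2, -1.1]
grip_width: 0.0005
grip_force: 2.2
```

Contact at 4.2 N, the expected sliding force. I'll push at a steady slow pace.

>>> carry_out([
  [1,[3,0,0],[0,0,0]],
  [1,[4,0,0],[0,0,0]],
  [1,[4,0,0],[0,0,0]],
  [1,[4,0,0],[0,0,0]],
  [1,[4,0,0],[0,0,0]],
  [1,[4,0,0],[0,0,0]],
  [1,[4,0,0],[0,0,0]],
  [1,[4,0,0],[0,0,0]],
  [1,[3,0,0],[0,0,0]],
  [1,[2,0,0],[0,0,0]],
])

```text
time_s: 11.8
ee_pos: [0.5142, -0.1392, -0.012]
eef_rot: [-3.142, 0.0, 1.536]
force: [-0.3, -4.7, -0.6]
grip_width: 0.0005
grip_force: 2.3
```

Run:
```python
from h import *
o=ctrl.get_obs(); print(o["ee_pos"],o["force"],o["moment"])
c=cam("scene")
im=cv2.resize(c["img"][160:290,190:390],None,fx=4,fy=4,interpolation=cv2.INTER_CUBIC); cv2.imwrite("pics/p1.png",im)
```

```text
[ 0.51422316 -0.1391876  -0.01204241] [-0.34421296 -4.65907027 -0.58359322] [-0.99311781  0.09883369  0.03249158]
```

View pics/p1.png

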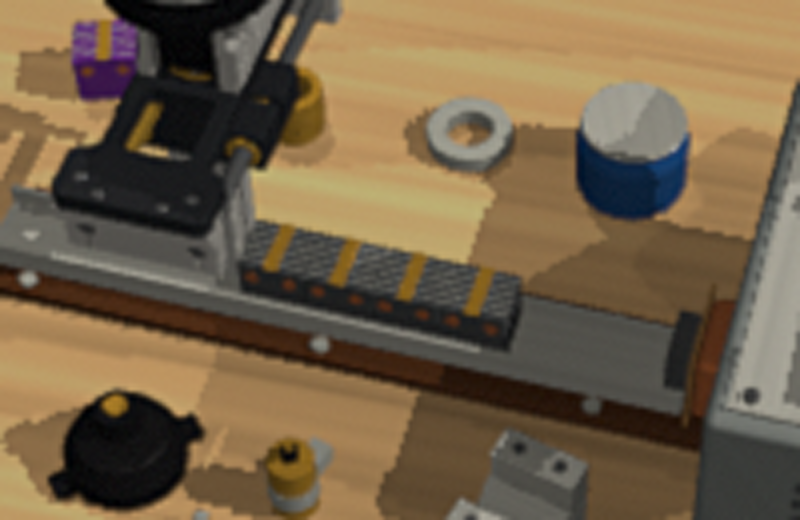

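The row is closed up and sliding; in the crop the finger sits behind the rear shoe at (245,250) and the stop is at (680,345). I'll continue.

>>> carry_out([
  [1,[3,0,0],[0,0,0]],
  [1,[4,0,0],[0,0,0]],
  [1,[4,0,0],[0,0,0]],
  [1,[4,0,0],[0,0,0]],
  [1,[4,0,0],[0,0,0]],
  [1,[4,0,0],[0,0,0]],
  [1,[4,0,0],[0,0,0]],
  [1,[4,0,0],[0,0,0]],
  [1,[4,0,0],[0,0,0]],
  [1,[4,0,0],[0,0,0]],
])

```text
time_s: 13.1
ee_pos: [0.5156, -0.1001, -0.0121]
eef_rot: [-3.142, 0.0, 1.536]
force: [-0.3, -5.3, -0.1]
grip_width: 0.0008
grip_force: 2.5
```

>>> carry_out([
  [1,[4,0,0],[0,0,0]],
  [1,[4,0,0],[0,0,0]],
  [1,[4,0,0],[0,0,0]],
  [1,[4,0,0],[0,0,0]],
  [1,[4,0,0],[0,0,0]],
  [1,[3,0,0],[0,0,0]],
  [1,[2,0,0],[0,0,0]],
  [1,[2,0,0],[0,0,0]],
])

```text
time_s: 14.1
ee_pos: [0.5165, -0.0733, -0.012]
eef_rot: [3.142, 0.0, 1.536]
force: [-0.8, -5.4, 0.7]
grip_width: 0.0004
grip_force: 2.5
```

>>> carry_out([
  [1,[2,0,0],[0,0,0]],
  [1,[2,0,0],[0,0,0]],
  [1,[2,0,0],[0,0,0]],
  [1,[1,0,0],[0,0,0]],
])

```text
time_s: 14.6
ee_pos: [0.5168, -0.0664, -0.012]
eef_rot: [-3.142, 0.0, 1.536]
force: [0.7, -5.8, 0.9]
grip_width: 0.0008
grip_force: 2.5
```

>>> carry_out([
  [1,[1,0,0],[0,0,0]],
  [1,[1,0,0],[0,0,0]],
])

```text
time_s: 14.85
ee_pos: [0.5169, -0.0652, -0.012]
eef_rot: [3.141, 0.001, 1.536]
force: [-2.1, -17.1, -1.0]
grip_width: 0.001
grip_force: 8.4
```

>>> carry_out([
  [1,[1,0,0],[0,0,0]],
  [1,[1,0,0],[0,0,0]],
])

```text
time_s: 15.1
ee_pos: [0.517, -0.0651, -0.0119]
eef_rot: [3.141, 0.004, 1.536]
force: [-3.6, -32.3, -0.9]
grip_width: 0.0004
grip_force: 16.2
```

The force jumped to 32 N with no motion at y = −0.065, where a fully home row should stop (rear face at −128 mm local). Next I ease off, back away and rise.

>>> carry_out([
  [1,[-2,0,0],[0,0,0]],
  [1,[-3,0,0],[0,0,0]],
  [1,[-8,0,0],[0,0,0]],
  [1,[-10,0,0],[0,0,0]],
  [1,[0,0,-30],[0,0,0]],
  [1,[0,0,-35],[0,0,0]],
  [1,[0,0,-35],[0,0,0]],
  [1,[0,0,-35],[0,0,0]],
  [1,[0,0,-35],[0,0,0]],
  [1,[0,0,0],[0,0,0]],
])

```text
time_s: 16.35
ee_pos: [0.5171, -0.086, 0.1604]
eef_rot: [3.137, 0.001, 1.536]
force: [-0.4, -0.6, -1.8]
grip_width: 0.0005
grip_force: 0.0
```

Run:
```python
from h import *
o=ctrl.get_obs(); print(o["ee_pos"],o["force"])
for n in("scene","top"):
    c=cam(n); cv2.imwrite(f"pics/home_{n}.png",c["img"])
    for th in ("shoe_1","test_button_top"):
        for r in ctrl.place_of(th,n): print(n,th,round(r["score"],2),np.round(r["at"],4))
s=cv2.imread("pics/home_scene.png")[190:290,230:390]
t=cv2.imread("pics/home_top.png")[240:320,250:410]
im=np.vstack([cv2.resize(a,None,fx=3.3,fy=3.3,interpolation=cv2.INTER_CUBIC) for a in(s,t)]); cv2.imwrite("pics/home.png",im); print(im.shape)
```

```text
[ 0.5171469  -0.08601463  0.16037986] [-0.44905276 -0.55529084 -1.78636031]
scene shoe_1 0.94 [ 0.7336 -0.1761  0.0033]
scene shoe_1 0.91 [0.5167 0.0245 0.0087]
scene shoe_1 0.87 [ 0.5193 -0.0048  0.0095]
scene shoe_1 0.73 [ 0.3985 -0.242  -0.0032]
scene shoe_1 0.72 [ 0.6352 -0.252  -0.002 ]
scene shoe_1 0.61 [ 0.5237 -0.0409  0.0133]
scene shoe_1 0.55 [0.5244 0.0592 0.0138]
scene test_button_top 0.47 [0.507  0.1993 0.1454]
top shoe_1 0.89 [0.5248 0.0568 0.0083]
top shoe_1 0.87 [ 0.7298 -0.1833  0.0031]
top shoe_1 0.7 [ 0.396  -0.2439 -0.0004]
top shoe_1 0.54 [0.5207 0.0208 0.0114]
top shoe_1 0.54 [ 0.5189 -0.0041  0.0096]
top test_button_top 0.8 [0.5073 0.2033 0.1436]
top test_button_top 0.72 [ 0.5226 -0.0389  0.0145]
(594, 528, 3)
```

View pics/home.png

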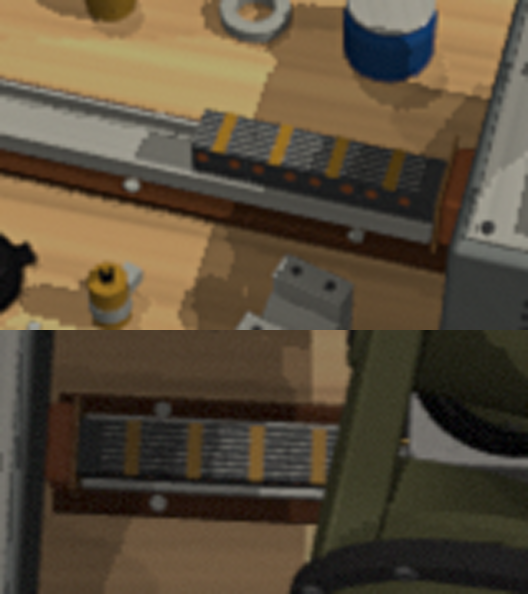

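The row is home and closed up: in the crop there are four brass bands, with the front shoe against the pole at the right in the scene view and at (85,450) in the top view. Nothing else has moved. On to the button at (0.507, 0.201).

>>> carry_out([
  [1,[20,-2,0],[0,0,0]],
  [1,[32,-2,0],[0,0,0]],
  [1,[32,-2,0],[0,0,0]],
  [1,[32,-2,0],[0,0,0]],
  [1,[32,-2,0],[0,0,0]],
  [1,[32,-2,0],[0,0,0]],
  [1,[32,-2,0],[0,0,0]],
  [1,[32,-2,0],[0,0,0]],
  [1,[25,-2,0],[0,0,0]],
  [1,[17,-2,0],[0,0,0]],
])

```text
time_s: 17.9
ee_pos: [0.5054, 0.2029, 0.1577]
eef_rot: [-3.141, 0.0, 1.537]
force: [0.5, 0.3, -0.0]
grip_width: 0.0004
grip_force: 0.0
```

>>> carry_out([
  [1,[0,0,10],[0,0,0]],
  [1,[0,0,10],[0,0,0]],
  [1,[0,0,10],[0,0,0]],
  [1,[0,0,5],[0,0,0]],
  [1,[0,0,5],[0,0,0]],
  [1,[0,0,4],[0,0,0]],
  [1,[0,0,0],[0,0,0]],
])

```text
time_s: 18.77
ee_pos: [0.5062, 0.2011, 0.1139]
eef_rot: [3.141, 0.0, 1.536]
force: [0.9, 0.5, 0.1]
grip_width: 0.0006
grip_force: 0.0
```

>>> carry_out([
  [1,[0,0,3],[0,0,0]],
  [1,[0,0,3],[0,0,0]],
  [1,[0,0,3],[0,0,0]],
  [1,[0,0,0],[0,0,0]],
])

```text
time_s: 19.27
ee_pos: [0.5066, 0.2012, 0.1073]
eef_rot: [3.14, -0.001, 1.536]
force: [-10.1, -3.6, 26.6]
grip_width: 0.0008
grip_force: 13.2
```

>>> carry_out([
  [1,[0,0,2],[0,0,0]],
  [1,[0,0,2],[0,0,0]],
  [1,[0,0,0],[0,0,0]],
])

```text
time_s: 19.65
ee_pos: [0.5069, 0.2014, 0.1066]
eef_rot: [3.137, -0.001, 1.536]
force: [-25.3, -9.1, 59.8]
grip_width: 0.0
grip_force: 30.0
```

>>> carry_out([
  [1,[0,0,1],[0,0,0]],
  [1,[0,0,1],[0,0,0]],
  [1,[0,0,0],[0,0,0]],
])

```text
time_s: 20.02
ee_pos: [0.5071, 0.2015, 0.1063]
eef_rot: [3.136, -0.002, 1.536]
force: [-32.7, -12.2, 76.2]
grip_width: 0.0005
grip_force: 38.4
```

That is firmly bottomed, harder than needed. I'll ease off and check the force profile and the lamp colour numerically.

>>> carry_out([
  [1,[0,0,-2],[0,0,0]],
  [1,[0,0,-2],[0,0,0]],
  [1,[0,0,0],[0,0,0]],
])

```text
time_s: 20.4
ee_pos: [0.5067, 0.2013, 0.107]
eef_rot: [3.138, -0.001, 1.536]
force: [-17.4, -6.8, 42.6]
grip_width: 0.0005
grip_force: 21.4
```

Run:
```python
from h import *
o=ctrl.get_obs(); print(o["ee_pos"],o["force"])
yaw=-0.035; O=np.array([0.5215,0.0715,0]); ex=np.array([np.cos(yaw),np.sin(yaw),0]); ey=np.array([-np.sin(yaw),np.cos(yaw),0])
for n in("scene","top"):
    c=cam(n); h=cv2.imread(f"pics/home_{n}.png")
    u=proj(c,O-ex*.02+ey*.065+np.array([0,0,.135]))[0].astype(int)
    f=lambda im:im[u[1]-3:u[1]+4,u[0]-3:u[0]+4].reshape(-1,3).mean(0).round()
    print(n,u,f(h),f(c["img"]))
    cv2.imwrite(f"pics/press_{n}.png",c["img"])
    for r in ctrl.outline_of("test_button",n)[:1]:
        ys,xs=np.where(r["region"]); print(n,"outline",r["score"],xs.min(),xs.max(),ys.min(),ys.max())
```

```text
[0.50671319 0.20132825 0.10695827] [-17.38617166  -6.84604969  42.58640802]
scene [401 207] [46. 86. 35.] [50. 86. 42.]
scene outline 0.58 287 307 224 244
top [235 279] [29. 61. 21.] [24. 52. 17.]
```

>>> carry_out([
  [1,[0,0,-2],[0,0,0]],
  [1,[0,0,0],[0,0,0]],
])

```text
time_s: 20.85
ee_pos: [0.5066, 0.2013, 0.1074]
eef_rot: [3.139, -0.001, 1.536]
force: [-9.9, -4.8, 26.7]
grip_width: 0.0003
grip_force: 13.0
```

>>> carry_out([
  [1,[0,0,-2],[0,0,0]],
  [1,[0,0,0],[0,0,0]],
])

```text
time_s: 21.1
ee_pos: [0.5064, 0.2012, 0.1077]
eef_rot: [3.141, -0.0, 1.536]
force: [-3.6, -1.4, 10.1]
grip_width: 0.0007
grip_force: 5.0
```

>>> carry_out([
  [1,[0,0,-2],[0,0,0]],
  [1,[0,0,0],[0,0,0]],
])

```text
time_s: 21.35
ee_pos: [0.5063, 0.2012, 0.1092]
eef_rot: [3.141, -0.0, 1.536]
force: [0.1, -0.2, 3.7]
grip_width: 0.0005
grip_force: 2.0
```

At 0.109 m there is a soft 3.7 N, and below 0.1077 it is hard. So this is the button's spring, and the button had been fully down. Now release and withdraw.

>>> carry_out([
  [1,[0,0,-2],[0,0,0]],
  [1,[0,0,0],[0,0,0]],
])

```text
time_s: 21.6
ee_pos: [0.5063, 0.2012, 0.1111]
eef_rot: [3.141, -0.0, 1.536]
force: [2.2, 0.4, 3.4]
grip_width: 0.0003
grip_force: 1.5
```

>>> carry_out([
  [1,[0,0,-3],[0,0,0]],
  [1,[0,0,-5],[0,0,0]],
  [1,[0,0,-10],[0,0,0]],
  [1,[0,0,-20],[0,0,0]],
  [1,[0,0,-25],[0,0,0]],
  [1,[0,0,-25],[0,0,0]],
  [1,[-20,-30,0],[0,0,0]],
  [1,[-20,-30,0],[0,0,0]],
  [1,[-20,-30,0],[0,0,0]],
  [1,[0,0,0],[0,0,0]],
])

```text
time_s: 22.85
ee_pos: [0.4131, 0.1438, 0.1999]
eef_rot: [3.14, -0.0, 1.535]
force: [-0.5, -0.3, 0.1]
grip_width: 0.0005
grip_force: 0.0
```

Run:
```python
from h import *
o=ctrl.get_obs(); print(o["time_s"],o["ee_pos"],o["force"])
for n in("scene","top"):
    c=cam(n)
    for th in ("shoe_1","test_button_top"):
        for r in ctrl.place_of(th,n):
            a=r["at"]
            if abs(a[0]-.515)<.03: print(n,th,round(r["score"],2),np.round(a,4))
    h=cv2.imread(f"pics/home_{n}.png"); b=proj(c,[.522,.01,.03])[0].astype(int)
    sl=np.s_[b[1]-12:b[1]+12,b[0]-40:b[0]+30]; print("row diff",n,np.abs(h[sl].astype(int)-c["img"][sl]).mean())
```

```text
22.85 [0.41313292 0.14375935 0.19992162] [-0.46805706 -0.27194596  0.05889182]
scene shoe_1 0.92 [ 0.5218 -0.0416  0.012 ]
scene shoe_1 0.78 [ 0.5172 -0.0048  0.0087]
scene shoe_1 0.7 [0.5256 0.0576 0.0151]
scene shoe_1 0.58 [0.5206 0.024  0.0115]
scene test_button_top 0.7 [0.5065 0.1989 0.1469]
row diff scene 2.837698412698413
top shoe_1 0.79 [0.5233 0.0205 0.0133]
top shoe_1 0.65 [ 0.5164 -0.0021  0.0088]
top shoe_1 0.65 [ 0.5235 -0.0388  0.0142]
top shoe_1 0.55 [0.5199 0.0581 0.0123]
row diff top 4.6531746031746035
```

The button is up again, the row is home and closed, and the hand is clear. Handing in.

```bash
python3 -c "
from station import ctrl; print(ctrl.hand_in())"
```

```text
the job is handed in; nothing more can be done
None
```

I pushed the row of four shoes home against the stop with no gaps, then pressed the red button fully down and let it come up, took the hand clear and handed the job in at about 23 s; pressing the button peaked at about 83 N at the wrist, harder than needed but under the 120 N limit.

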